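Snap the reference coupler onto the tilted test port and hold it home

TASK

Pick up the yellow-gripped reference coupler, bring it squarely over the tilted brass nose of the swivel test port and press it on until it snaps, then keep gripping it and pressing it fully home, its rim flush on the port's shoulder against the spring pin; finish while still holding it there. Leave the port's head at the angle it has, and do not disturb the red blank cap, the jar or the transceiver module.

Things in the scene. Friction and masses are not known exactly. Their poses are not given: they have to be found in the camera images.
- coupler: Reference coupler, loose, about 150 g, round, standing upright on its open mouth. Origin: centre of the mouth's rim (underside), z up its axis. Above the rim: sleeve 34 mm in diameter, brass then dark, 0 to 22 mm; steel flange 48 mm in diameter, 22 to 27 mm; yellow grip 27 to 63 mm. Inside: a lip of 20 mm bore, 4 mm long, then 25 mm bore to the ceiling 22 mm above the rim.
- coupler_grip (a point): Middle of the coupler's yellow grip, on its axis, 45 mm above its rim: a cylinder of 24 mm diameter, 36 mm tall, black bands, green top. The flange below it is a ledge that fingertips can push on. The coupler swaps places with the blank cap and the jar from start to start.
- port (a point): Centre of the test port's shoulder: the steel disc (38 mm across) on top of the blue head. +z points out along the nose (press along -z), y along the head's level swivel axis. The brass nose is 18 mm in diameter, 16 mm tall, its last 4 mm tapered to 13 mm. Flush home: the coupler's rim on the shoulder, its origin on this point, axes aligned.
- plunger (a joint): Spring pin of 9 mm diameter sticking 18 mm out of the top of the nose; value = how far it is pressed in, m. 0 free; the coupler's ceiling meets it when the rim is 12 mm above the shoulder; 0.012 with the coupler flush home. Spring 0.8 N/mm with 1.2 N preload: about 11 N at home.
- port_head (a joint): Tilt of the blue head (50 x 60 x 42 mm) in its yoke, rad: 0 = nose straight up, growing as the nose leans to the fixture's -x side (roughly towards the robot). Stiff friction swivel (1.8 N m): it stays as set unless pushed sideways hard. The swivel axis is 75 mm above the bench and 22 mm below the shoulder.
- port_tip (a point): Point fixed to the head on the nose's axis, 34 mm out from the shoulder: the spring pin's free end at rest. Its shift shows a swivelled head. Four sprung balls stand 3 mm out of the nose, 11 mm above the shoulder: the coupler's rim meets them 15 mm above the shoulder and has snapped past at 5 mm; that takes up to about 20 N. If then let go, it springs up 4 mm and stays on the balls.
- fixture: Fixed base of the test port on the bench: dark plate 120 x 110 x 12 mm (x, y, z) with two aluminium yoke cheeks up to 95 mm high, 82 mm over their outsides across y. Origin: centre of the plate's underside.
- blank_cap: Bystander: black blanking cap with a short red top, 42 mm diameter, 44 mm tall, loose. Origin: centre of its underside.
- jar: Bystander: closed amber jar of cleaning wipes, 50 mm diameter, 65 mm tall, loose. Origin: centre of its underside.
- module: Bystander: flat steel transceiver module with a blue pull tab, about 100 x 19 x 12 mm, lying on the bench, loose. Origin: under the middle of its steel body; tab towards its -x.
There are look-alikes about, which are no part of the job. Leave any purple or turquoise look-alike of the coupler alone.

How it is judged (in metres and radians):
On the way, in this order (a step that is already met when the one before it is completed fails the run):
1. the coupler is held in the fingers, clear of the bench and not yet on the port (contact force between the fingers and coupler above 2 N and height (world z) of coupler above 0.03 m and distance between coupler and port above 0.03 m), for 0.1 s.
2. the coupler has snapped over the nose's detent balls, square and centred (angle between the z axis of coupler and the z axis of port, either way round below 0.12 rad and x of coupler in the frame of port between -0.003 and 0.003 m and y of coupler in the frame of port between -0.003 and 0.003 m and z of coupler in the frame of port below 0.0055 m), for 0.1 s.
At the end, for the whole second after the job is handed in: Coupler on the port, square within 0.12 rad, centred within 3 mm, rim within 1.8 mm of the shoulder, spring pin pressed in 10.5 mm or more (it returns to about 8 mm if not held down), still in the fingers (over 2 N), at rest; port head within 8 mm of its start at the pin tip (angle between the z axis of coupler and the z axis of port, either way round below 0.12 rad and x of coupler in the frame of port between -0.003 and 0.003 m and y of coupler in the frame of port between -0.003 and 0.003 m and contact force between the fingers and coupler above 2 N and z of coupler in the frame of port below 0.0018 m and value of joint plunger above 0.0105 m and linear speed of coupler below 0.02 m/s and distance of port_tip from where it was at the start of the episode below 0.008 m); the arm keeps its last pose, push and grip.
It fails at once if the blank cap is knocked over or shifted more than 25 mm (distance of blank_cap from where it was at the start of the episode above 0.025 m or angle between blank_cap's own z axis and vertical above 0.5 rad).
It fails at once if the jar is knocked over or shifted more than 25 mm (distance of jar from where it was at the start of the episode above 0.025 m or angle between jar's own z axis and vertical above 0.5 rad).
It fails at once if the transceiver module is knocked over or shifted more than 25 mm (distance of module from where it was at the start of the episode above 0.025 m or angle between module's own z axis and vertical above 0.5 rad).
It fails at once if the port's head is swivelled out of its angle (pin tip shifted over 8 mm) (distance of port_tip from where it was at the start of the episode above 0.008 m).
It also fails if it takes over 45 s, if anything falls off the work surface, if the arm or the gripper's body presses on something with over 40 N, if the wrist force passes 120 N, or if a joint passes its speed limit or range.

ROBOT

A 6-joint arm with a two-finger parallel gripper is mounted at the origin on the work surface. World frame = base frame: x ahead of the robot, y to its left, z up, the work surface at z = 0. Lengths are in mm, angles in degrees, forces in N, time in s.
With the tool pointing down it reaches from about 300 to 850 mm from the base axis. Payload 4.2 kg.
Tool frame: the origin (TCP) lies between the finger pads; the fingertips stand 22 mm ahead of it and the grasp point (between the pads) lies 3 mm ahead of it; z points along the fingers, y is the direction in which the jaws open and shut (so a half turn about z gives the same grasp; the last joint's range is limited). The gripper opens to 91 mm and grips with 3 to 60 N. Pads are 32 mm wide; open, the fingers measure 118 mm over their backs; the gripper's body (76 mm by 178 mm) begins 60 mm behind the grasp point.
Start: joints at [-1.146, 18.312, 89.639, -0, 72.044, -1.146], TCP at [575.014, 0, 235.976] pointing down, gripper open.
Joint ranges: [-177.97, 177.97], [-48.28, 115.42], [12.27, 149.76], [-77.06, 257.06], [2.81, 150.46], [-146.56, 146.56]. Speed limits (degrees/s): [147.25, 147.25, 180, 180, 180, 180].

INTERFACE

Orientations are given as [roll, pitch, yaw] about the fixed x, y, z axes, in that order (R = Rz(yaw) Ry(pitch) Rx(roll)).
In Python, from workcell import * gives the robot as it stands.
- The arm moves only by the shell command python3 -m jog 'ROWS' [OPENING] [FORCE]. ROWS is text: rows parted by semicolons, each of 6 numbers parted by spaces: the shift along the tool's x, y, z in units of 0.5 m (1.0 is 0.5 m), then the turn, a rotation vector about the tool's x, y, z in units of pi/2 rad (1.0 is pi/2 rad). A call has 1 to 20 rows; each row is the pose to reach, as a shift and turn from the pose measured when the call began, along the tool's axes at that moment; what a row does not reach only later rows make up. A row lasts 1/12 s, in which the tool goes at most 41.7 mm and 7.16 degrees, less where a joint would pass 70% of its speed; a pose out of reach is approached as far as the arm can. A call with a number of a shift or a turn outside -1 to 1 is refused whole. A call with a gripper value outside its range is refused whole. OPENING is the opening, from -1 (shut) to 1 (fully open), set as the call begins (- or left out, the last holds). The fingers move at their own pace and stop on an object; FORCE is the grip in N (left out, the last holds). Time passes only in rows, so rows that repeat a pose let the fingers close. It gives the time, the measured TCP pose, the force and the opening at its end, in the units of the state.
- state(): the state, without advancing time (a new reading comes with each control period).
- grab_frame(name): name is "scene" or "side" or "wrist"; returns the picture (480x640x3 uint8, red, green, blue); there is no depth.
- calibration(name): a dict with "mtx" (3x3 intrinsics, pixels), "rvec" (rotation vector, rad) and "tvec" (3), from world to camera coordinates, as OpenCV has them. Camera axes: x right, y down, z forward; pixel columns grow to the right and rows downward; lengths in mm; the calibration is good to about 2 mm. A picture is of the moment at which its call begins: read the wrist's pose just before it. calibration takes no time and is no camera call; for the wrist camera it gives the pose at the moment of the call.
- job_done(): hands the job in, once; it reports no verdict.
Trained networks look in the newest picture that a camera, given by its name, has taken for a name from the list of things; names that differ only in an ending like _2 or _b are one class to them, and where a whole thing is asked for, a point or a joint stands for the part that bears it (a point fixed in the world has none). Each returns a list of dicts, best first, with "confidence" (0 to 1); they miss things now and then, are a little off and sometimes report something else, mostly with a low value. They report only what shows in the picture. A call takes as long as a camera call. They do not tell look-alikes from the thing itself.
- spot_in(query, camera): "rect" ([left, top, right, bottom] in pixels, round what is visible of it).
- tip_of(query, camera): "location" ([column, row] in pixels: a listed point, or the origin of a listed thing).
The state is a dict: "time_s": time; "qpos": joint angles; "qvel": joint speeds; "effort": joint torques, N m; "ee_pos": TCP position; "ee_rot": TCP orientation; "force": force on the tool from outside, world axes, zero at the start; "torque": the same for the moment, N m; "gripper_width": finger opening in mm.
Only numpy, scipy, OpenCV 4.12 (cv2) and the standard library are available. Lean on these libraries where they do the work, as an engineer would, in place of code of your own. Each camera call takes 0.05 s, during which the arm holds its last target. There are 200 camera calls.

## Working session

There is one attempt and no reset: what is moved stays moved. The work goes in short steps, Python scripts to look and compute and a shell command to move; the robot and the scene stay as the last step left them, time stands still between calls to the robot, and variables do not carry over. Pictures are saved under pics/ and viewed, about 8 in all and at most 12, crops included, and the job is handed in when it is done.

```bash
ls; mkdir -p pics
cat > h.py <<'E'
from workcell import *
import numpy as np, cv2
from scipy.spatial.transform import Rotation as R
def cam(n):
    c=calibration(n); return np.array(c["mtx"],float),np.array(c["rvec"],float).reshape(3),np.array(c["tvec"],float).reshape(3)
def proj(n,p,c=None):
    K,r,t=c or cam(n); return cv2.projectPoints(np.array(p,float).reshape(-1,3),r,t,K,None)[0].reshape(-1,2)
def ray(n,px,c=None):
    K,r,t=c or cam(n); M=R.from_rotvec(r).as_matrix()
    d=M.T@np.linalg.solve(K,[px[0],px[1],1]); return -M.T@t,d/np.linalg.norm(d)
def onz(n,px,z,c=None):
    o,d=ray(n,px,c); return o+d*(z-o[2])/d[2]
def tri(rs):
    A=sum(np.eye(3)-np.outer(d,d) for o,d in rs); b=sum((np.eye(3)-np.outer(d,d))@o for o,d in rs)
    p=np.linalg.solve(A,b); return p,[np.linalg.norm(np.cross(p-o,d)) for o,d in rs]
def save(n,img): cv2.imwrite("pics/"+n+".png",img[:,:,::-1])
E
python3 - <<'E'
from h import *
for n in("scene","side"):
    im=grab_frame(n); save(n+"0",im)
    for q in("coupler_grip","port","port_tip","fixture","coupler","blank_cap","jar","module"):
        print(n,q,[(np.round(d["location"]).tolist(),round(d["confidence"],2)) for d in tip_of(q,n)][:3])
s=state();print(s["time_s"],s["force"],s["ee_rot"])
E
```

```text
pics
scene coupler_grip [([397.0, 321.0], 0.72), ([434.0, 360.0], 0.65), ([359.0, 281.0], 0.59)]
scene port [([212.0, 177.0], 0.84)]
scene port_tip [([214.0, 158.0], 0.97)]
scene fixture [([218.0, 217.0], 0.64), ([216.0, 161.0], 0.42)]
scene coupler [([394.0, 335.0], 0.85), ([430.0, 376.0], 0.76), ([362.0, 296.0], 0.63)]
scene blank_cap [([476.0, 316.0], 0.94)]
scene jar [([394.0, 259.0], 0.59), ([215.0, 161.0], 0.22)]
scene module [([283.0, 343.0], 0.68)]
side coupler_grip [([269.0, 259.0], 0.76), ([251.0, 228.0], 0.6), ([226.0, 204.0], 0.6)]
side port [([434.0, 327.0], 0.81)]
side port_tip [([434.0, 318.0], 0.58)]
side fixture [([430.0, 366.0], 0.64)]
side coupler [([270.0, 278.0], 0.87), ([229.0, 222.0], 0.77), ([251.0, 247.0], 0.63)]
side blank_cap [([172.0, 257.0], 0.86)]
side jar [([226.0, 308.0], 0.6)]
side module [([344.0, 247.0], 0.77)]
0.9 [0.78880528 0.09550114 0.39426838] [1.79997413e+02 1.35426891e-03 9.00014311e+01]
```

View pics/scene0.png

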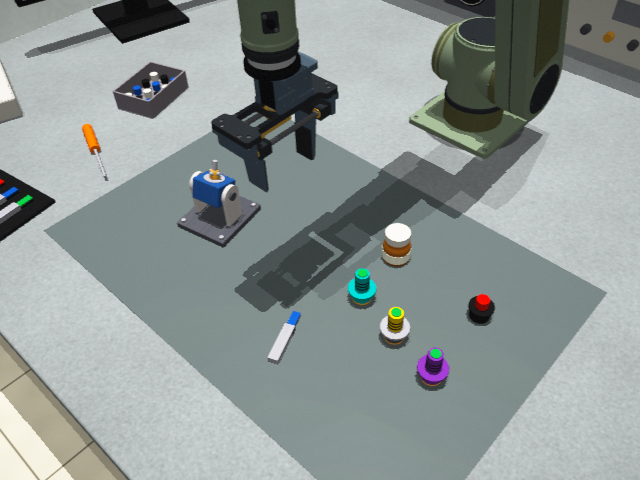

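View pics/side0.png

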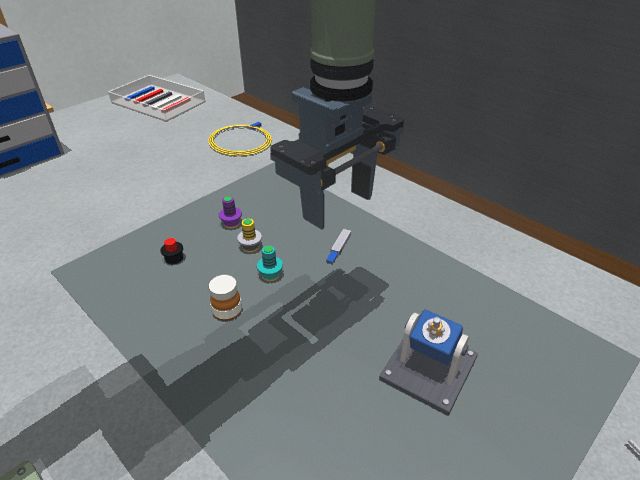

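The yellow coupler is at scene (396,322) and side (249,232). It stands between the turquoise look-alike (scene (362,285)) and the purple one (scene (434,362)). The port is at scene (213,177) and side (435,328), and its nose leans towards the robot.

Run:
```python
from h import *
P={"grip":((397,321),(251,228)),"coup":((394,335),(251,247)),"turqgrip":((359,281),(269,259)),"purpgrip":((434,360),(226,204)),"port":((212,177),(434,327)),"tip":((214,158),(434,318)),"fixture":((218,217),(430,366)),"cap":((476,316),(172,257)),"jar":((394,259),(226,308)),"module":((283,343),(344,247))}
for k,(a,b) in P.items():
    p,e=tri([ray("scene",a),ray("side",b)]); print(k,p.round(1),np.round(e,1))
for n in ("scene","side","wrist"):
    c=cam(n); print(n,ray(n,(320,240))[0].round(0),c[0].round(0).tolist())
for a,n in(((182,222),"scene"),((222,242),"scene"),((260,209),"scene"),((219,184),"scene"),((381,376),"side"),((448,408),"side"),((476,354),"side")): print(n,a,onz(n,a,12).round(1))
```

```text
grip [581.2 237.   43.7] [4.4 4.4]
coup [576.8 234.2  -0.8] [1.9 1.9]
turqgrip [552.2 142.2  40.2] [1.2 1.2]
purpgrip [597.1 326.1  47.4] [2.2 2.2]
port [ 580.3 -183.4   98.6] [1.7 1.7]
tip [ 566.1 -187.   131.8] [1.4 1.4]
fixture [ 587.4 -184.8    2.3] [0.9 0.9]
cap [453.3 315.   -0. ] [3.5 3.5]
jar [445.1 135.1  -0.5] [1.9 1.9]
module [706.6 106.5  -4.7] [5. 5.]
scene [1050.  548.  818.] [[609.0, 0.0, 332.0], [0.0, 609.0, 244.0], [0.0, 0.0, 1.0]]
side [ 149. -384.  627.] [[487.0, 0.0, 320.0], [0.0, 487.0, 239.0], [0.0, 0.0, 1.0]]
wrist [576.  65. 385.] [[422.0, 0.0, 323.0], [0.0, 422.0, 238.0], [0.0, 0.0, 1.0]]
scene (182, 222) [ 646.2 -216.2   12. ]
scene (222, 242) [ 630.3 -119.9   12. ]
scene (260, 209) [ 524.7 -131.4   12. ]
scene (219, 184) [ 529.3 -246.2   12. ]
side (381, 376) [ 516.  -146.9   12. ]
side (448, 408) [ 540.5 -246.7   12. ]
side (476, 354) [ 649.3 -226.3   12. ]
```

```bash
python3 -m jog '0.08 0 0 0 0 0;0.16 0 0 0 0 0;0.24 0 0 0 0 0;0.32 0 0 0 0 0;0.40 0 0 0 0 0;0.47 0.006 0 0 0 0;0.47 0.006 0 0 0 0;0.47 0.006 0 0 0 0;0.47 0.006 0 0 0 0' 1
python3 - <<'E'
from h import *
c=cam("wrist"); im=grab_frame("wrist"); save("w1",im); print(state()["ee_pos"],state()["ee_rot"],ray("wrist",(323,238),c))
for q,z in(("coupler_grip",45),("coupler",0)):
  for d in tip_of(q,"wrist"): print(q,np.round(d["location"]),d["confidence"],onz("wrist",d["location"],z,c).round(1))
E
```

```text
time_s: 1.65
ee_pos: [577.9, 234.6, 235.7]
ee_rot: [-180.0, 0.1, 90.0]
force: [0.6, 0.2, -0.1]
gripper_width: 91.3
[577.95109549 234.04723667 235.88790548] [-1.79985854e+02  4.03265313e-02  8.99602390e+01] (array([578.89641156, 300.25699578, 384.25654641]), array([-0.00102497, -0.2325462 , -0.97258481]))
coupler_grip [350. 101.] 0.85 [598.7 327.2  45. ]
coupler_grip [322. 218.] 0.69 [578.1 236.2  45. ]
coupler [321. 211.] 0.9 [577.  234.3   0. ]
coupler [296. 301.] 0.68 [552.3 145.    0. ]
coupler [347. 107.] 0.58 [599.3 325.4   0. ]
```

View pics/w1.png

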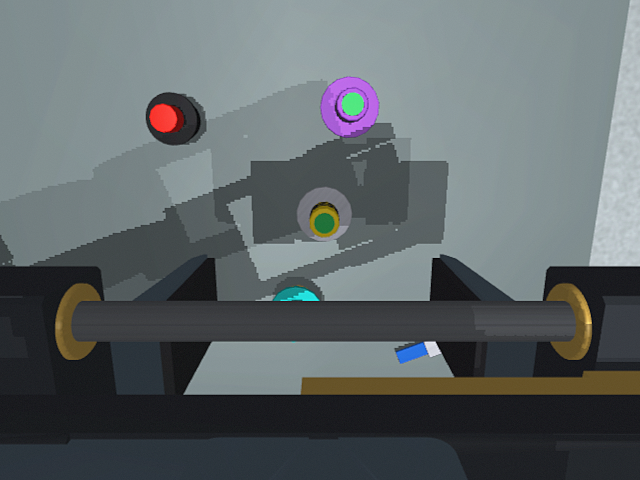

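The wrist view confirms the yellow coupler with its green top at (324,222), centred between the open fingers. Purple and turquoise are each about 90 mm away along y. Next I descend and grip.

```bash
python3 -m jog '0.002 0.001 0.08 0 0 0;0.002 0.001 0.16 0 0 0;0.002 0.001 0.24 0 0 0;0.002 0.001 0.30 0 0 0;0.002 0.001 0.34 0 0 0;0.002 0.001 0.36 0 0 0;0.002 0.001 0.37 0 0 0;0.002 0.001 0.37 0 0 0;0.002 0.001 0.37 0 0 0' 1
python3 -m jog '0 0 0 0 0 0;0 0 0 0 0 0;0 0 0 0 0 0;0 0 0 0 0 0;0 0 0 0 0 0;0 0 0 0 0 0;0 0 0 0 0 0;0 0 0 0 0 0;0 0 0 0 0 0;0 0 0 0 0 0' -1 50
```

```text
time_s: 2.55
ee_pos: [579.7, 234.5, 52.5]
ee_rot: [179.9, -0.0, 89.9]
force: [1.3, 0.7, 0.2]
gripper_width: 91.3
time_s: 3.38
ee_pos: [579.7, 234.5, 52.5]
ee_rot: [179.9, -0.0, 89.9]
force: [-0.9, -0.7, 0.5]
gripper_width: 27.2
```

```bash
python3 -m jog '0 0 0 0 0 0;0 0 0 0 0 0;0 0 0.003 0 0 0;0 0 0.006 0 0 0;0 0 0.006 0 0 0' -0.2 50
python3 -m jog '0 0 0 0 0 0;0 0 0 0 0 0;0 0 0 0 0 0;0 0 0 0 0 0;0 0 0 0 0 0;0 0 0 0 0 0;0 0 0 0 0 0;0 0 0 0 0 0' -1 50
```

```text
time_s: 3.8
ee_pos: [579.8, 234.6, 49.4]
ee_rot: [179.9, -0.0, 89.9]
force: [-0.3, 0.0, -1.0]
gripper_width: 36.7
time_s: 4.47
ee_pos: [579.5, 234.5, 49.3]
ee_rot: [179.9, -0.0, 89.9]
force: [-2.0, 0.3, 0.8]
gripper_width: 23.3
```

```bash
cat >> h.py <<'E'
DOWN=np.array([[0,1,0],[1,0,0],[0,0,-1.]])
def portR(psi,th): return (R.from_euler("z",psi,degrees=True)*R.from_euler("y",-th,degrees=True))
def toolR(psi,th): return R.from_matrix(portR(psi,th).as_matrix()@DOWN)
def pose():
    s=state(); return np.array(s["ee_pos"]),R.from_euler("xyz",s["ee_rot"],degrees=True)
def units(p,Rt,cur=None):
    p0,R0=cur or pose(); return np.round(np.r_[R0.inv().apply(p-p0)/500,(R0.inv()*Rt).as_rotvec()/(np.pi/2)],4)
E
python3 - <<'E'
from h import *
psi,th=10,24; port=np.array([580.3,-183.4,98]); Rt=toolR(psi,th); M=Rt.as_matrix()
tgt=port-M[:,2]*140-M[:,0]*65
print(tgt,units(tgt,Rt))
E
```

```text
[ 535.50909561 -257.30057471  225.89636407] [-0.9837 -0.0851 -0.3537 -0.2647  0.0234 -0.1109]
```

```bash
python3 -m jog '0 0 -0.08 0 0 0;0 0 -0.16 0 0 0;0 0 -0.24 0 0 0;-0.06 0 -0.3 0 0 0;-0.13 0 -0.34 0 0 0;-0.21 0 -0.36 0 0 0;-0.29 0 -0.38 0 0 0;-0.37 0 -0.38 0 0 0;-0.45 0 -0.38 0 0 0;-0.53 0 -0.38 0 0 0;-0.61 0 -0.38 0 0 0;-0.69 0 -0.38 0 0 0;-0.77 0 -0.38 0 0 0;-0.85 0 -0.38 0 0 0;-0.93 0 -0.38 0 0 0;-0.93 0 -0.38 0 0 0'
```

```text
time_s: 5.8
ee_pos: [578.1, -238.4, 238.3]
ee_rot: [179.8, 0.3, 89.5]
force: [1.1, 0.8, -1.5]
gripper_width: 23.3
```

```bash
python3 -m jog '-0.01 -0.02 0.006 -0.066 0.006 -0.028;-0.02 -0.04 0.012 -0.132 0.012 -0.056;-0.03 -0.065 0.018 -0.2 0.018 -0.084;-0.038 -0.085 0.025 -0.265 0.023 -0.111;-0.038 -0.085 0.025 -0.265 0.023 -0.111;-0.038 -0.085 0.025 -0.265 0.023 -0.111;-0.038 -0.085 0.025 -0.265 0.023 -0.111'
python3 - <<'E'
from h import *
p,r=pose(); c=cam("wrist"); im=grab_frame("wrist"); save("w2",im); print(p.round(1),state()["ee_rot"])
for q in("port","port_tip","fixture","coupler","coupler_grip"):
  for d in tip_of(q,"wrist"): print(q,np.round(d["location"],1),round(d["confidence"],2))
print("exp",proj("wrist",[[580.3,-183.4,98],[566.1,-187,131]],c))
print("rimexp",proj("wrist",r.apply([[0,0,50],[0,0,27],[24,0,22]])+p,c))
E
```

```text
time_s: 6.38
ee_pos: [536.6, -257.8, 226.6]
ee_rot: [155.9, 0.4, 99.6]
force: [0.0, -0.2, -1.0]
gripper_width: 23.6
[ 536.6 -257.8  226.6] [155.91527054   0.46687669  99.64982047]
port [317.9 136.7] 0.92
port_tip [321.8 138.8] 0.95
fixture [280.5 134.8] 0.58
coupler [322. 271.] 0.67
coupler_grip [323.9 310.2] 0.88
exp [[319.72422971 134.82440993]
 [319.41459907 136.99269869]]
rimexp [[321.54671391 273.79188497]
 [321.33352993 290.21814142]
 [321.2257697  239.84057353]]
```

View pics/w2.png

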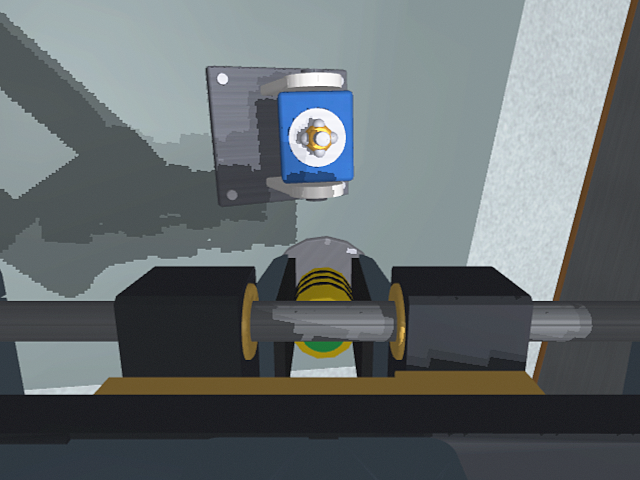

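Run:
```python
from h import *
im=cv2.imread("pics/w2.png")
cr=im[75:210,255:375]; big=cv2.resize(cr,None,fx=5,fy=5,interpolation=cv2.INTER_CUBIC)[:600]
cv2.imwrite("pics/w2c.png",big)
hsv=cv2.cvtColor(im,cv2.COLOR_BGR2HSV)
blue=cv2.inRange(hsv,(105,120,60),(125,255,255)); blue[:80]=0; blue[205:]=0; blue[:,:260]=0; blue[:,370:]=0
cs,_=cv2.findContours(blue,cv2.RETR_CCOMP,cv2.CHAIN_APPROX_NONE); 
for c in sorted(cs,key=cv2.contourArea)[-3:]:
    print(cv2.contourArea(c),cv2.boundingRect(c),cv2.minAreaRect(c),cv2.fitEllipse(c) if len(c)>20 else "")
```

```text
2763.5 (287, 107, 60, 61) ((316.7500305175781, 136.75), (58.68986129760742, 59.396968841552734), 45.0) ((316.7705383300781, 136.8275909423828), (58.51725387573242, 60.20381546020508), 0.06682387739419937)
6482.0 (277, 91, 77, 92) ((315.947265625, 136.07603454589844), (90.67857360839844, 75.09666442871094), 87.87889862060547) ((315.80548095703125, 135.49061584472656), (84.1373062133789, 106.00381469726562), 177.82151794433594)
```

View pics/w2c.png

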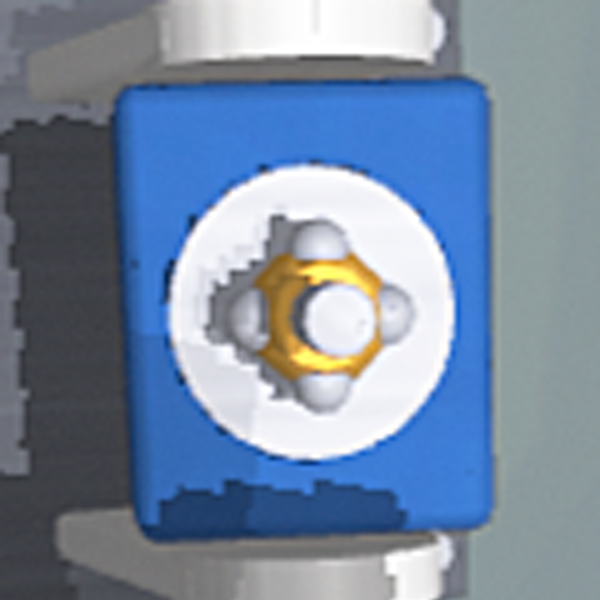

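The crop shows the shoulder disc centred at about (317.0,136.8) px and the pin's tip at (322.3,138.3), so the tool is close to coaxial with the nose but off by a few degrees. I'll fit the four unknowns (fixture x, y, yaw and tilt) to all the observations.

```bash
cat > fit.py <<'E'
from h import *
from scipy.optimize import least_squares
def geom(v):
    x,y,psi,th=v; Rp=portR(psi,th); Ry=R.from_euler("z",psi,degrees=True)
    ax=np.array([x,y,75.]); return Rp,Ry,ax
def pts(v):
    Rp,Ry,ax=geom(v)
    H=lambda a:ax+Rp.apply(a); F=lambda a:np.array([v[0],v[1],0])+Ry.apply(a)
    return H,F
E
python3 - <<'E'
from fit import *
C={n:cam(n) for n in("scene","side","wrist")}
obs=[("wrist","H",(0,0,22),(317.0,136.8),1),("wrist","H",(0,0,56),(322.3,138.3),1),
("scene","H",(0,0,22),(212,177),2),("scene","H",(0,0,56),(214,158),2),("side","H",(0,0,22),(434,327),2),("side","H",(0,0,56),(434,318),2),
("wrist","F",(60,55,12),None,3)]
# wrist plate left edge corners and head corners (crop->full px)
f=lambda a:((a[0]+.5)/5-.5+255,(a[1]+.5)/5-.5+75)
obs=obs[:6]+[("wrist","F",(-60,55,12),(207,67),3),("wrist","F",(-60,-55,12),(219,206),3),
("wrist","H",(-25,30,21),f((118,80)),3),("wrist","H",(25,30,21),f((490,80)),3),("wrist","H",(25,-30,21),f((493,530)),3),("wrist","H",(-25,-30,21),f((145,538)),3)]
def res(v,full=False):
    H,F=pts(v[:4]); out=[]
    for n,k,a,px,w in obs:
        p=(H if k=="H" else F)(a); out.append((proj(n,p,C[n])[0]-px)/(1 if full else w))
    return np.array(out) if full else np.ravel(out)
s=least_squares(res,[587,-184,10,24],loss="soft_l1"); print(s.x.round(2)); print(res(s.x,True).round(1))
Rp,Ry,ax=geom(s.x); print("port",(ax+Rp.apply([0,0,22])).round(1),"tip",(ax+Rp.apply([0,0,56])).round(1))
# wrist only
o=obs; obs=[k for k in o if k[0]=="wrist"]; s=least_squares(res,[587,-184,10,24],loss="soft_l1"); print(s.x.round(2)); print(res(s.x,True).round(1))
E
```

```text
[ 585.74 -182.52   11.56   18.02]
[[ 0.1  0.4]
 [ 0.  -0.2]
 [ 1.5  0.8]
 [ 0.3  2.7]
 [ 0.7  1.7]
 [ 1.2  0.1]
 [ 0.  -2.7]
 [ 0.7  1.1]
 [-1.3 -0.2]
 [ 0.9 -1.6]
 [ 1.1  0.1]
 [-2.   1.4]]
port [ 579.1 -183.9   95.9] tip [ 568.8 -186.   128.3]
[ 585.74 -182.55   11.56   18.  ]
[[ 0.1  0.4]
 [ 0.  -0.2]
 [ 0.  -2.6]
 [ 0.7  1.1]
 [-1.3 -0.2]
 [ 0.9 -1.6]
 [ 1.1  0.2]
 [-2.   1.4]]
```

Run:
```python
from fit import *
v=[585.74,-182.54,11.56,18.0]; Rp,Ry,ax=geom(v); port=ax+Rp.apply([0,0,22]); n=Rp.apply([0,0,1])
for h in(150,105): print(h,units(port+n*h,toolR(*v[2:])))
```

```text
150 [ 0.1262  0.025  -0.0175  0.067   0.0114 -0.0174]
105 [ 0.1277  0.0155  0.072   0.067   0.0114 -0.0174]
```

```bash
python3 -m jog '0.03 0.006 -0.01 0.016 0.003 -0.004;0.06 0.012 -0.015 0.033 0.006 -0.009;0.09 0.018 -0.017 0.05 0.009 -0.013;0.126 0.025 -0.017 0.067 0.0114 -0.0174;0.1266 0.022 0.012 0.067 0.0114 -0.0174;0.1272 0.019 0.042 0.067 0.0114 -0.0174;0.1277 0.0155 0.072 0.067 0.0114 -0.0174;0.1277 0.0155 0.072 0.067 0.0114 -0.0174;0.1277 0.0155 0.072 0.067 0.0114 -0.0174;0.1277 0.0155 0.072 0.067 0.0114 -0.0174'
python3 - <<'E'
from fit import *
v=[585.74,-182.54,11.56,18.0]; Rp,Ry,ax=geom(v); port=ax+Rp.apply([0,0,22])
p,r=pose(); print(p.round(1),"in port:",Rp.inv().apply(p-port).round(2),"ang",np.degrees((Rp.inv()*r*R.from_matrix(DOWN).inv()).as_rotvec()).round(2))
out=[]
for n in("scene","side"):
    im=grab_frame(n); save(n+"3",im)
    for q in("coupler","coupler_grip","port","port_tip"):
        for d in tip_of(q,n)[:4]: print(n,q,np.round(d["location"],1),round(d["confidence"],2))
    e=proj(n,[p+r.apply([0,0,49.3]),p+r.apply([0,0,4]),port,port+Rp.apply([0,0,34])]); print("exp",e.round(1).tolist())
    x,y=e[2].astype(int); out.append(cv2.resize(im[y-80:y+40,x-40:x+40],None,fx=5,fy=5,interpolation=cv2.INTER_CUBIC))
save("c3",np.hstack(out))
E
```

```text
time_s: 7.52
ee_pos: [547.8, -190.5, 196.5]
ee_rot: [161.9, 0.0, 101.6]
force: [-0.5, 0.6, -1.2]
gripper_width: 22.9
[ 547.8 -190.5  196.5] in port: [  0.69  -0.21 105.57] ang [-0.03 -0.05  0.02]
scene coupler [363.8 296.6] 0.97
scene coupler [216.6 146.1] 0.62
scene coupler [213.9 178.4] 0.44
scene coupler_grip [432.5 359.3] 0.8
scene coupler_grip [216.1 127.5] 0.76
scene port [214.  177.1] 0.88
scene port [221.  124.7] 0.53
scene port_tip [213.2 160.1] 0.87
exp [[214.5, 149.2], [215.6, 124.9], [213.5, 177.8], [214.3, 160.7]]
side coupler [230.1 223.7] 0.77
side coupler [270.2 275.2] 0.74
side coupler_grip [229.1 203.2] 0.8
side coupler_grip [271.1 260.7] 0.58
side coupler_grip [340.1 246.1] 0.44
side port [437.9 327.8] 0.6
side port_tip [432.8 315.8] 0.8
exp [[435.9, 310.2], [436.6, 293.6], [434.7, 328.7], [435.2, 318.1]]
```

View pics/c3.png

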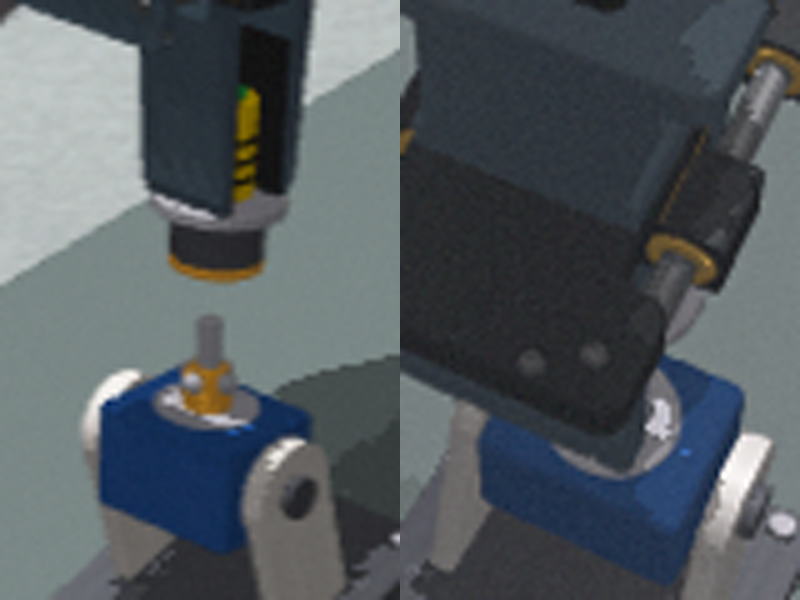

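Run:
```python
from fit import *
p,r=pose(); c=cam("wrist"); im=grab_frame("wrist"); save("w3",im)
g=cv2.cvtColor(im,cv2.COLOR_RGB2GRAY)
a=cv2.imread("pics/w2.png",0)
for x in range(290,360,8): print(x,"w2",a[230:256:1,x].tolist())
x0,y0=240,140
cv2.imwrite("pics/w3c.png",cv2.resize(np.hstack([im[150:290,260:385,::-1],cv2.imread("pics/w2.png")[200:340,260:385]]),None,fx=3.2,fy=3.2,interpolation=cv2.INTER_CUBIC))
v=[585.74,-182.54,11.56,18.0]; Rp,Ry,ax=geom(v); port=ax+Rp.apply([0,0,22])
print(proj("wrist",[port,port+Rp.apply([0,19,0])],c), state()["ee_pos"])
```

```text
290 w2 [98, 98, 98, 98, 98, 98, 97, 98, 98, 99, 98, 98, 94, 111, 164, 158, 137, 96, 93, 104, 120, 118, 118, 118, 119, 119]
298 w2 [159, 157, 155, 155, 153, 153, 154, 153, 151, 154, 157, 157, 136, 86, 96, 120, 120, 119, 118, 117, 119, 117, 117, 117, 120, 121]
306 w2 [153, 152, 152, 152, 152, 152, 151, 150, 123, 84, 96, 119, 120, 118, 118, 119, 120, 122, 121, 122, 120, 121, 120, 118, 117, 118]
314 w2 [150, 150, 149, 149, 149, 150, 151, 123, 86, 103, 126, 124, 120, 120, 119, 119, 119, 118, 117, 118, 118, 118, 119, 121, 119, 121]
322 w2 [148, 150, 148, 149, 151, 149, 113, 91, 101, 124, 121, 117, 119, 119, 119, 121, 120, 122, 118, 120, 119, 120, 118, 119, 121, 119]
330 w2 [149, 150, 150, 151, 149, 152, 137, 85, 101, 126, 145, 135, 134, 113, 117, 119, 118, 119, 118, 118, 119, 118, 119, 119, 120, 123]
338 w2 [148, 150, 146, 147, 148, 147, 149, 150, 135, 89, 98, 116, 126, 119, 121, 121, 122, 122, 121, 122, 122, 119, 118, 118, 118, 119]
346 w2 [148, 149, 148, 148, 147, 148, 148, 148, 149, 149, 138, 97, 102, 117, 128, 120, 117, 115, 111, 106, 122, 172, 162, 113, 119, 118]
354 w2 [147, 147, 146, 148, 147, 148, 147, 147, 147, 148, 147, 148, 149, 148, 152, 148, 115, 90, 130, 215, 217, 204, 204, 196, 104, 116]
[[321.75517834 245.68475375]
 [321.73481889 215.49274528]] [ 547.21440325 -190.4365301   195.88521582]
```

View pics/w3c.png

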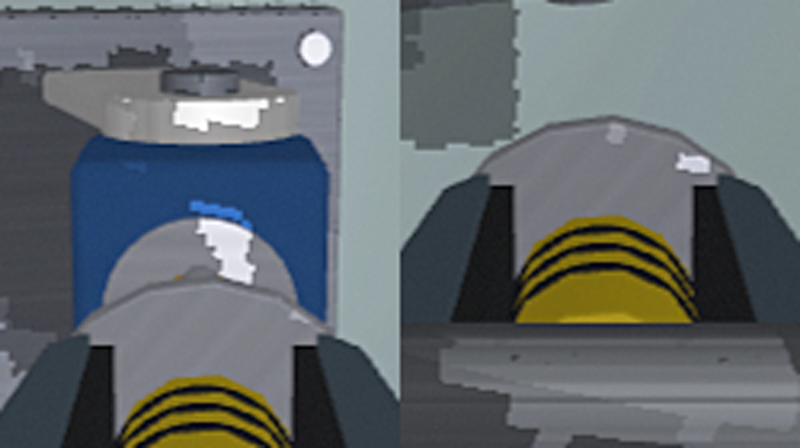

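Run:
```python
from fit import *
p,r=pose(); c=cam("wrist"); print(p.round(2))
def tool(px,z):
    o,d=ray("wrist",px,c); o=r.inv().apply(o-p); d=r.inv().apply(d); return (o+d*(z-o[2])/d[2])[:2]
def circ(pp,rad):
    return least_squares(lambda q:np.hypot(*(pp-q).T)-rad,pp.mean(0)-[rad*.8,0]).x
w2=[(298,242),(306,238.2),(314,237),(322,236),(330,236.4),(338,238.1),(346,240.3),(354,245.9)]
print("flange edge off",circ(np.array([tool(q,27.3) for q in w2]),24).round(2))
im=grab_frame("wrist"); save("w4",im); hsv=cv2.cvtColor(im,cv2.COLOR_RGB2HSV)
h=105.5
e=[]
for x in range(296,352,2):
    col=hsv[195:240,x].astype(int); b=np.where((col[:,0]>95)&(col[:,0]<130)&(col[:,1]>150))[0]
    if len(b): e.append((x,195+b.max()+.5))
print(e)
Rp,Ry,ax=geom([585.74,-182.54,11.56,18.0]); port=ax+Rp.apply([0,0,22]); pt=r.inv().apply(port-p); print("pred port",pt.round(2))
E=np.array([q for q in e if 298<=q[0]<=346]); pp=np.array([tool(q,pt[2]) for q in E])
s=least_squares(lambda q:np.hypot(*(pp-q).T)-19,pt[:2],loss="soft_l1",f_scale=.3); print("disc centre",s.x.round(2),np.abs(s.fun).max())
```

```text
[ 547.21 -190.44  195.89]
flange edge off [0.35 0.76]
[(296, np.float64(230.5)), (298, np.float64(228.5)), (300, np.float64(226.5)), (302, np.float64(224.5)), (304, np.float64(222.5)), (306, np.float64(221.5)), (308, np.float64(220.5)), (310, np.float64(219.5)), (312, np.float64(218.5)), (314, np.float64(218.5)), (316, np.float64(217.5)), (318, np.float64(217.5)), (320, np.float64(217.5)), (322, np.float64(216.5)), (324, np.float64(217.5)), (326, np.float64(217.5)), (328, np.float64(217.5)), (330, np.float64(217.5)), (332, np.float64(218.5)), (334, np.float64(218.5)), (336, np.float64(220.5)), (338, np.float64(221.5)), (340, np.float64(222.5)), (342, np.float64(224.5)), (344, np.float64(225.5)), (346, np.float64(228.5)), (348, np.float64(230.5)), (350, np.float64(234.5))]
pred port [2.0000e-02 3.0000e-02 1.0512e+02]
disc centre [-0.9   0.27] 0.49104887241214
```

```bash
python3 -m jog '-0.0032 -0.0004 0 0 0 0;-0.0032 -0.0004 0.015 0 0 0;-0.0032 -0.0004 0.03 0 0 0;-0.0032 -0.0004 0.045 0 0 0;-0.0032 -0.0004 0.06 0 0 0;-0.0032 -0.0004 0.07 0 0 0;-0.0032 -0.0004 0.07 0 0 0;-0.0032 -0.0004 0.07 0 0 0;-0.0032 -0.0004 0.07 0 0 0'
python3 - <<'E'
from fit import *
Rp,Ry,ax=geom([585.74,-182.54,11.56,18.0]); port=ax+Rp.apply([0,0,22])
p,r=pose(); print("in port:",Rp.inv().apply(p-port).round(2),state()["force"].round(1))
im=grab_frame("scene"); iw=grab_frame("wrist"); save("s5",im)
save("c5",np.hstack([cv2.resize(im[100:220,173:253],(400,600),interpolation=cv2.INTER_CUBIC),cv2.resize(iw[150:300,260:360],(400,600),interpolation=cv2.INTER_CUBIC)]))
E
```

```text
time_s: 8.87
ee_pos: [558.1, -189.9, 162.6]
ee_rot: [162.0, 0.0, 101.6]
force: [0.3, 0.5, -2.1]
gripper_width: 23.4
in port: [-5.000e-02 -1.690e+00  7.013e+01] [ 0.3  0.5 -2.1]
```

View pics/c5.png

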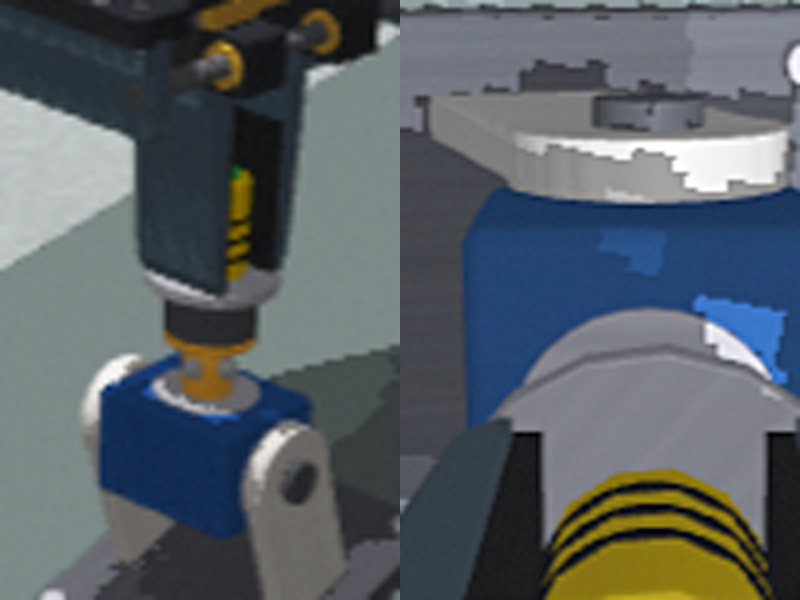

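The coupler's mouth is just above the balls. In the scene crop the sleeve centre (~210) and nose axis (~208) agree to about 0.5 mm, and the wrist view looks concentric. Next I press gently.

```bash
python3 -m jog '0 0 0.005 0 0 0;0 0 0.010 0 0 0;0 0 0.014 0 0 0;0 0 0.018 0 0 0;0 0 0.022 0 0 0;0 0 0.026 0 0 0;0 0 0.030 0 0 0;0 0 0.030 0 0 0;0 0 0.030 0 0 0' -1 60
cat > chk.py <<'E'
from fit import *
Rp,Ry,ax=geom([585.74,-182.54,11.56,18.0]); port=ax+Rp.apply([0,0,22])
p,r=pose(); s=state(); print("in port:",Rp.inv().apply(p-port).round(2),"F port",Rp.inv().apply(s["force"]).round(1),"T",Rp.inv().apply(s["torque"]).round(2),"ang",np.degrees((Rp.inv()*r*R.from_matrix(DOWN).inv()).as_rotvec()).round(2),s["gripper_width"])
E
python3 chk.py
```

```text
time_s: 9.72
ee_pos: [563.1, -189.5, 149.9]
ee_rot: [161.9, 0.1, 101.5]
force: [-2.6, 0.0, 5.3]
gripper_width: 23.3
in port: [ 0.69 -2.26 56.5 ] F port [-0.8  0.6  5.9] T [-0.02  0.45  0.02] ang [-0.12 -0.15  0.02] 23.337556601102406
```

```bash
python3 -m jog '0 0 0.004 0 0 0;0 0 0.007 0 0 0;0 0 0.010 0 0 0;0 0 0.013 0 0 0;0 0 0.016 0 0 0;0 0 0.016 0 0 0;0 0 0.016 0 0 0;0 0 0.016 0 0 0'; python3 chk.py
```

```text
time_s: 10.38
ee_pos: [565.2, -189.1, 143.3]
ee_rot: [161.9, 0.1, 101.6]
force: [-7.7, -0.5, 10.2]
gripper_width: 23.0
in port: [ 0.7  -2.29 49.57] F port [-4.2  1.1 12. ] T [ 0.19  0.88 -0.02] ang [-0.13 -0.15  0.06] 22.967251838696182
```

```bash
python3 -m jog '0.0004 -0.001 0.003 0 0 0;0.0004 -0.001 0.005 0 0 0;0.0004 -0.001 0.007 0 0 0;0.0004 -0.001 0.007 0 0 0;0.0004 -0.001 0.007 0 0 0;0.0004 -0.001 0.007 0 0 0'; python3 chk.py
```

```text
time_s: 10.88
ee_pos: [565.2, -189.1, 143.2]
ee_rot: [161.8, 0.2, 101.6]
force: [-14.8, 0.1, 25.0]
gripper_width: 23.1
in port: [ 0.69 -2.27 49.45] F port [-6.1  3.1 28.2] T [ 0.58  1.65 -0.01] ang [-0.18 -0.22  0.14] 23.077840263149994
```

```bash
python3 - <<'E'
from fit import *
im=grab_frame("scene"); iw=grab_frame("wrist")
save("c6",np.hstack([cv2.resize(im[100:220,173:253],(400,600),interpolation=cv2.INTER_CUBIC),cv2.resize(iw[150:300,260:360],(400,600),interpolation=cv2.INTER_CUBIC)]))
E
python3 chk.py
```

```text
in port: [ 0.73 -2.29 49.47] F port [-5.9  2.4 28.6] T [ 0.66  1.7  -0.02] ang [-0.18 -0.23  0.14] 23.097347486562498
```

View pics/c6.png

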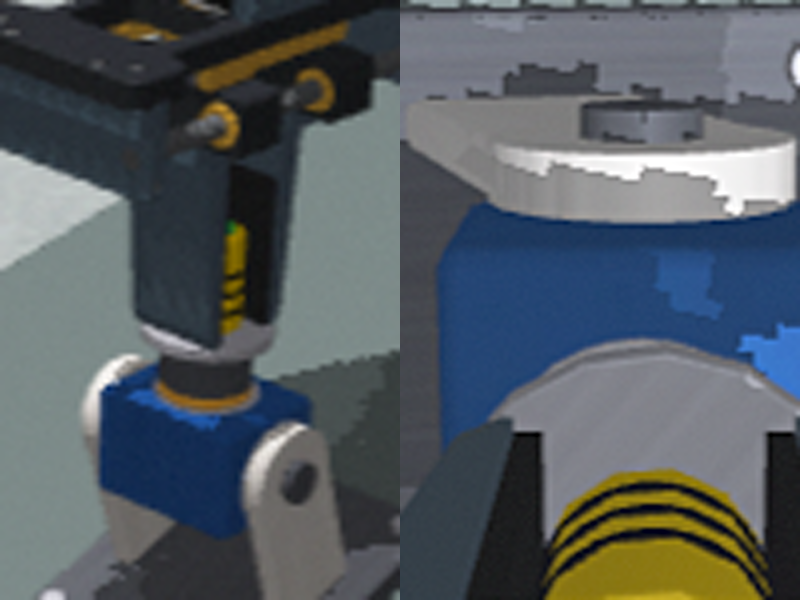

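The last view shows the sleeve seated, with its brass ring on the shoulder at about (206,395) in the crop, concentric with the disc. The head has not moved. The force rose from 12 to 28 N over only 0.1 mm of travel, which means it is on the hard stop. I'm handing it in.

Run:
```python
from workcell import *
print(job_done()); s=state(); print(s["time_s"],s["force"],s["gripper_width"])
```

```text
the job is handed in; nothing more can be done
None
the job is handed in; nothing more can be done
```

I gripped the yellow coupler, lined it up with the port's tilted nose, pressed it past the balls onto the shoulder, and handed in at about 11 s while still holding and pressing it. The hand-in gives no verdict, so whether it passed is not confirmed.

**Port pose:** I fitted the head's tilt at about 18° and the fixture's yaw at about 11.6°. The tilt is uncertain by about 1°. My first estimate, from the two fixed cameras, was 24° before the closer wrist view corrected it.

**Last checks:**
- **Fully home:** the tool's height put the rim about 0.2 mm above the shoulder. The last push raised the axial force from 12 to 28 N with only 0.1 mm of movement, which is a hard stop well above the pin's 11 N. I could not read the pin itself.
- **Square and centred:** the tool was within 0.3° of the fitted axis. In the last scene picture the sleeve and shoulder centres agreed to about 0.5 mm.
- **Grip:** the fingers still held at 23.1 mm opening, with the grip set to 60 N.
- **Port head and bystanders:** the head looked unmoved in the last picture. I did not measure its tip shift or take another picture of the cap, jar and module. The arm never went near them.

**Disagreements:** the tool's position in the fitted port frame was off by −2.3 mm in y and +0.7 mm in x. About 1.6 mm of the y offset was my own correction, because the close views showed the coupler sitting off the tool's axis and the fit slightly out. About 6 N of sideways force was left at the end, and I did not remove it.

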